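# Screw the pouring spout onto the batter dispenser so that it faces the green cup

### The arm

A 6-joint arm with a two-finger parallel gripper is mounted at the origin on the work surface. World frame = base frame: x ahead of the robot, y to its left, z up, the work surface at z = 0. Lengths are in mm, angles in rad, forces in N, time in s.
With the tool pointing down it reaches from about 300 to 775 mm from the base axis. Payload 14.6 kg.
Tool frame: the origin (TCP) lies midway between the tips of the shut fingers; the grasp point (between the pads) lies 19 mm behind it; y points along the fingers, z is the direction in which the jaws open and shut, and the axes are right-handed (so a half turn about y gives the same grasp; the last joint's range is limited). The gripper opens to 94 mm and grips with 3 to 60 N. Pads are 16 mm wide; open, the fingers measure 119 mm over their backs; the gripper's body (75 mm by 177 mm) begins 78 mm behind the grasp point.
Start: joints at [-1.314, 0.3, 1.521, -0, 1.321, -0.067], TCP at [174.987, -521.41, 205.446] pointing down, gripper open.
Joint ranges: [-3.03, 3.03], [-0.79, 2.21], [0.23, 2.52], [-1.04, 4.18], [0, 3.07], [-2.55, 2.55]. Speed limits (rad/s): [2.22, 2.22, 2.57, 3.14, 3.14, 3.14].

### API

Orientations are given as [roll, pitch, yaw] about the fixed x, y, z axes, in that order (R = Rz(yaw) Ry(pitch) Rx(roll)).
In Python, from cell import manip gives the robot as it stands.
- The arm moves only by the tool play_rows, never from a script. Its argument "series" is a list of rows, each a list of 3 entries, a list of its own where there are three numbers: the shift along the tool's x, y, z in m, then the turn about the tool's y in rad, then the closure, from 0 (fully open) to 1 (shut). In form: [[[dx, dy, dz], twist, grip], ...]. A call has 1 to 20 rows; each row is the pose to reach, as a shift and turn from the pose measured when the call began, along the tool's axes at that moment; what a row does not reach only later rows make up. A row lasts 1/10 s, in which the tool goes at most 50 mm and 8.59 degrees, less where a joint would pass 70% of its speed; a pose out of reach is approached as far as the arm can. A call with a gripper value outside its range is refused whole. The fingers move at their own pace and stop on an object; "squeeze" is the grip in N (left out, the last holds). Time passes only in rows, so rows that repeat a pose let the fingers close. It gives the time, the measured TCP pose, the force and the opening at its end, in the units of the state.
- manip.read_state(): the state, without advancing time (a new reading comes with each control period).
- manip.camera(name): name is "side" or "top"; returns the picture (480x640x3 uint8, red, green, blue); there is no depth.
- manip.camera_params(name): a dict with "K" (3x3 intrinsics, pixels), "rvec" (rotation vector, rad) and "tvec" (3), from world to camera coordinates, as OpenCV has them. Camera axes: x right, y down, z forward; pixel columns grow to the right and rows downward; lengths in mm; the calibration is good to about 2 mm. A picture is of the moment at which its call begins. camera_params takes no time and is no camera call.
- manip.sign_off(): hands the job in, once; it reports no verdict.
The state is a dict: "clock": time; "joints": joint angles; "qd": joint speeds; "effort": joint torques, N m; "eef_pos": TCP position; "eef_rot": TCP orientation; "wrist_force": force on the tool from outside, world axes, zero at the start; "moment": the same for the moment, N m; "finger_gap": finger opening in mm.
Only numpy, scipy, OpenCV 4.12 (cv2) and the standard library are available. Lean on these libraries where they do the work, as an engineer would, in place of code of your own. Each camera call takes 0.05 s, during which the arm holds its last target. There are 200 camera calls.

### The job

Fit the loose pouring spout onto the neck of the batter dispenser: feel gently for where its lugs drop into the thread, then screw it on clockwise until it holds the red gasket snugly squeezed and its outlet hangs over the middle of the muffin cup with the green liner, and let go. It has no end stop, so stop where the outlet faces the cup; never force the spout or crush the gasket, and leave the jar, bowl and cake ring alone.

Things in the scene. Friction and masses are not known exactly. Their poses are not given: they have to be found in the camera images.
- spout_head: Loose steel spout, upright on the counter on its rim: a cap 68 mm across, 37 mm tall, open below; on top a black grip bar 46 mm long (its x), 14 thick (its y), 37 to 72 mm above the rim; a 17 mm tube reaches out along its +x. Origin on the cap's axis in the bar, 62 mm above the rim, 10 mm below the bar's top; z up. 0.12 to 0.20 kg.
- spout_rim (a point): Centre of the cap's rim, 62 mm below the spout_head's origin, same axes. Inside the cap (58 mm wide, 32 mm deep) are two brass lugs 5 mm thick, centres 4 mm above the rim, at 0 (below the spout) and 180 degrees about z; 46 mm free between them.
- spout_tip (a point): Centre of the outlet's orange mouth, 100 mm from the cap's axis along the spout_head's +x and 60 mm below its origin.
- dispenser: Steel canister, fixed, 100 mm across, 80 mm tall. Origin on its axis at the counter; z up, x points within 11 degrees of the green cup. On it a red gasket 74 mm across, top at 90 mm when free, and a neck 40 mm thick, top at 114 mm, its last 9 mm coned to 28 mm.
- thread (a point): On the neck's axis, 96 mm above the counter, dispenser's axes. Two brass ribs 53 mm across with gaps 180 degrees apart for the lugs. One gap's middle is 94 degrees anticlockwise (from above) of x, but off by up to 34 degrees either way, unknown, to be felt; lugs pass within 9 degrees of it. Enter there, spout pointing through it (the other gap ends 180 degrees wrong).
- neck_top (a point): Neck's top centre, 114 mm up. Height of spout_head's origin above the counter: about 162 mm with lugs on the ribs, about 151 once through the gaps, rim on gasket. Turned clockwise from mid-gap it is drawn down: 16 to 50 degrees, to about 149 mm; on to 157 degrees, 1 mm more, friction holds it. Past 157 the lugs come out. Above 50 N on the dispenser is forcing.
- gasket (a joint): How far the gasket is pressed down, m: 0 free, about 0.001 under the spout's weight alone, about 0.003 when screwed on. It gives like a spring of 1700 N/m; it may not go beyond 0.0075.
- tin: Black muffin tin, fixed, 172 x 262 mm and 30 mm tall, six cups 62 mm across in two rows of three. Origin: at the counter under the centre of the cup with the green liner, which is the middle one of the row next to the dispenser, about 100 mm from the dispenser's axis.
- jar: White jar with green lid, 76 mm across, 110 mm tall, origin under its centre; bystander.
- bowl: Steel bowl, 120 mm across, 50 mm tall, origin under its centre; bystander.
- cake_ring: Dark steel cake ring, 150 mm across, 50 mm tall, open above and below, origin under its centre; bystander.

How it is judged:
By the outcome, as a careful person would: the job done as asked, in the order asked, and still so for the second after the job is handed in, with the robot touching nothing.
It also fails if it takes over 67 s, if anything falls off the work surface, if the arm or the gripper's body presses on something with over 40 N, if the wrist force passes 120 N, or if a joint passes its speed limit or range.

## Working session

There is one attempt and no reset: what is moved stays moved. The work goes in short steps, Python scripts to look and compute and a tool call to move; the robot and the scene stay as the last step left them, time stands still between calls to the robot, and variables do not carry over. Pictures are saved under pics/ and viewed, about 8 in all and at most 12, crops included, and the job is handed in when it is done.

Besides the shell and the picture viewer there is one more tool, called after "Emit:" by a JSON object that holds its "api" and its "payload", one argument or row to a line. play_rows: Moves the arm, as the interface text tells. Its arguments: {"type":"object","properties":{"series":{"type":"array","items":{"type":"array"}},"squeeze":{"type":"number"}},"required":["series"]}

```bash
mkdir -p pics; python3 - <<'E'
from cell import manip
import cv2
for n in("top","side"):
    cv2.imwrite(f"pics/{n}0.png",manip.camera(n)[:,:,::-1]); print(n,manip.camera_params(n))
print(manip.read_state())
E
```

```text
top {'K': array([[496.61474689,   0.        , 328.35209706],
       [  0.        , 496.61474689, 242.71808175],
       [  0.        ,   0.        ,   1.        ]]), 'rvec': array([ 2.19453045, -2.1457998 ,  0.07914156]), 'tvec': array([6.66133873e-01, 5.73104444e+02, 1.17781464e+03])}
side {'K': array([[512.31717285,   0.        , 311.5880987 ],
       [  0.        , 512.31717285, 238.93176642],
       [  0.        ,   0.        ,   1.        ]]), 'rvec': array([ 0.2875552 , -2.91321738,  1.0013915 ]), 'tvec': array([ 529.1415194 ,  134.59435979, 1323.21403293])}
{'clock': 0.1, 'joints': array([-1.31359773e+00,  3.00426829e-01,  1.52149103e+00, -5.60429410e-06,
        1.32072881e+00, -6.65498643e-02]), 'qd': array([ 0.00138721, -0.00148499, -0.00239867,  0.00078541,  0.00153082,
       -0.0014237 ]), 'effort': array([-1.76589194e-03, -5.32649624e+01, -3.53288019e+01,  7.08762067e-02,
        2.34931108e-02, -6.76391073e-05]), 'eef_pos': array([ 174.93008512, -521.19460293,  204.94871547]), 'eef_rot': array([-1.57184837e+00,  6.46761199e-05, -2.81784284e+00]), 'wrist_force': array([ 0.01137652, -0.57631851,  0.834201  ]), 'moment': array([ 0.04397118, -0.03369596, -0.00561508]), 'finger_gap': 93.99271795315778}
```

View pics/top0.png

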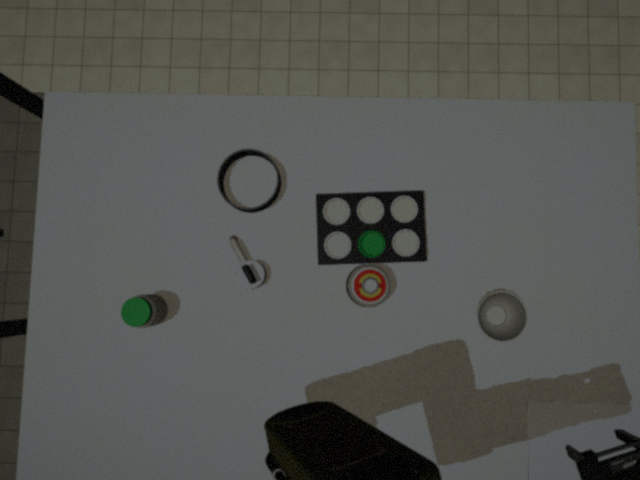

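View pics/side0.png

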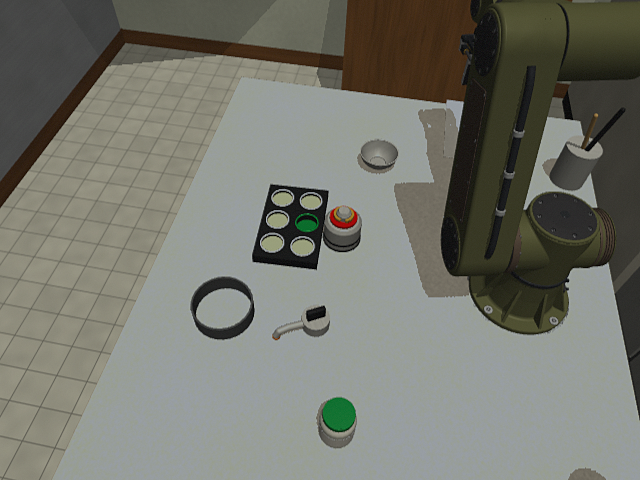

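The top view shows the spout at (250,270) with its tube going up-left, the dispenser at (371,285), the green liner at (371,243), the ring at (250,181), the jar at (138,311) and the bowl at (502,314). The side view agrees.

```bash
cat > h.py <<'E'
from cell import manip
import cv2, numpy as np
def cam(n):
    p=manip.camera_params(n); return p["K"],cv2.Rodrigues(p["rvec"])[0],p["tvec"]
def ray(n,uv,z):
    K,R,t=cam(n); d=R.T@np.linalg.solve(K,[uv[0],uv[1],1.]); c=-R.T@t
    return c+d*(z-c[2])/d[2]
def proj(n,P):
    K,R,t=cam(n); q=K@(R@np.array(P,float)+t); return q[:2]/q[2]
def blob(m,roi):
    x0,y0,x1,y1=roi; k=np.zeros(m.shape,np.uint8); k[y0:y1,x0:x1]=m[y0:y1,x0:x1]
    n,l,s,c=cv2.connectedComponentsWithStats(k.astype(np.uint8))
    i=1+np.argmax(s[1:,4]); return (l==i),c[i],s[i]
E
python3 - <<'E'
from h import *
T=cv2.imread("pics/top0.png"); S=cv2.imread("pics/side0.png")
def hsv(i): return cv2.split(cv2.cvtColor(i,cv2.COLOR_BGR2HSV))
for n,I,rois in(("top",T,dict(bar=(236,255,275,295),red=(340,260,400,310),green=(350,225,395,262),tip=(222,230,250,260))),
           ("side",S,dict(bar=(298,298,335,340),red=(322,200,365,235),green=(290,205,325,240),tip=(265,320,300,345)))):
    h,s,v=hsv(I)
    M=dict(bar=v<60 if n=="side" else v<45,red=((h<8)|(h>172))&(s>150),green=(abs(h.astype(int)-65)<18)&(s>120),tip=(h>3)&(h<20)&(s>100))
    Z=dict(bar=72,red=88,green=28,tip=2)
    for k,r in rois.items():
        try: m,c,st=blob(M[k],r)
        except Exception as e: print(n,k,"none");continue
        pts=np.argwhere(m)[:,::-1].astype(np.float32)
        hull=cv2.convexHull(pts); mm=cv2.moments(hull); hc=(mm['m10']/mm['m00'],mm['m01']/mm['m00']) if mm['m00'] else c
        print(n,k,st,np.round(hc,1),ray(n,hc,Z[k]).round(1),cv2.minAreaRect(pts))
a=cv2.resize(T[225:325,215:275],None,fx=6,fy=6,interpolation=cv2.INTER_CUBIC)
b=cv2.resize(T[255:315,341:401],None,fx=6,fy=6,interpolation=cv2.INTER_CUBIC)
c=np.zeros((600,720,3),np.uint8); c[:,:360]=a; c[:360,360:]=b
cv2.imwrite("pics/c1.png",cv2.convertScaleAbs(c,alpha=1.5))
E
```

```text
top bar [242 265  15  18 134] [249.  273.7] [492.8 195.1  72. ] ((249.02548217773438, 273.71337890625), (19.313703536987305, 7.182782173156738), 61.38954162597656)
top red [355 270  31  31 279] [369.7 285.1] [472.7 -83.6  88. ] ((370.0, 285.0), (30.0, 30.0), 90.0)
top green [357 229  29  30 631] [371.3 243.5] [573.1 -90.1  28. ] ((371.073486328125, 243.54409790039062), (28.125764846801758, 27.954269409179688), 30.963754653930664)
top tip [236 238   1   1   1] [236. 238.] [581.7 242.8   2. ] ((236.0, 238.0), (0.0, 0.0), 0.0)
side bar [306 306  20  16 208] [315.4 313.2] [490.7 207.9  72. ] ((315.6999816894531, 313.0999755859375), (10.75174331665039, 20.87103271484375), 71.56504821777344)
side red [330 208  27  21 206] [343.1 217.5] [471.4 -80.   88. ] ((342.9275817871094, 218.23104858398438), (26.424909591674805, 19.495710372924805), 3.3664605617523193)
side green [295 213  24  19 299] [306.5 222.2] [572.  -93.7  28. ] ((306.5, 222.0), (18.0, 23.0), 90.0)
side tip [272 335   9   5  16] [275.9 337. ] [577.7 251.1   2. ] ((276.16156005859375, 337.2923583984375), (3.5970072746276855, 8.18629264831543), 82.87498474121094)
```

View pics/c1.png

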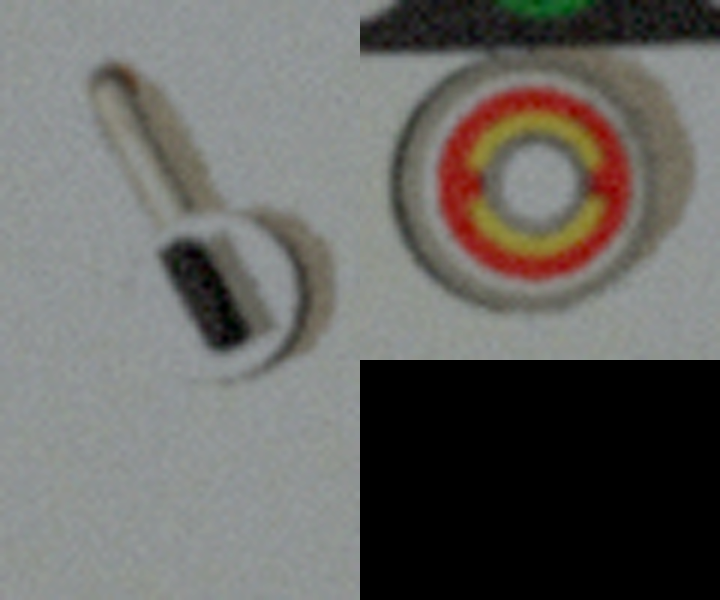

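The crop shows the bar at 29°, the tube tip upper left, and yellow ribs on the red gasket with gaps to the left and right. I'll get the angles and cap centre now.

```bash
python3 - <<'E'
from h import *
T=cv2.imread("pics/top0.png"); h,s,v=cv2.split(cv2.cvtColor(T,cv2.COLOR_BGR2HSV))
cx=ray("top",(215+228/6,225+297/6),37); tip=ray("top",(234.4,238),8); print("capc",cx,"tip",tip)
for bc in [(249,273.7)]:
    b=ray("top",bc,70); d=tip-b; print("bar",b,np.hypot(*d[:2]),np.degrees(np.arctan2(d[1],d[0])))
m=(h>20)&(h<35)&(s>110); 
P=np.array([ray("top",(x,y),96)[:2] for y,x in np.argwhere(m) if 340<x<400 and 255<y<315])
w=np.argwhere(m); 
hull=cv2.minEnclosingCircle(P.astype(np.float32)); print("ribs circle",hull,len(P))
a=np.degrees(np.arctan2(*(P-np.array(hull[0]))[:,::-1].T))
print(np.histogram(a,bins=36,range=(-180,180))[0])
# outer rim of canister + red circle
for k,z in(("red",90),):
    M=((h<8)|(h>172))&(s>120); q=np.array([ray("top",(x,y),z)[:2] for y,x in np.argwhere(M) if 340<x<400 and 255<y<315],np.float32); print(k,cv2.minEnclosingCircle(q))
print("pred centre px top",proj("top",(472.7,-83.6,114)))
E
```

```text
capc [491.76362116 191.58516879  37.        ] tip [581.01959706 245.54977521   8.        ]
bar [492.76715761 195.5076258   70.        ] 101.45299299444235 29.554718460851756
ribs circle ((511.1900634765625, -86.99993896484375), 63.80476379394531) 142
[14 21 15  8  0  0  0  0  0  0  0  2  0  0  1  0  1  0  0  0  0  1  1  2
  0  1  0  0  0  0  0 13 14 16 16 16]
red ((497.92254638671875, -93.04956817626953), 62.211181640625)
pred centre px top [370.47474481 285.1041032 ]
```

Emit:
{"api": "play_rows", "payload": {
  "series": [
    [[0.0,0.0,0.0],-0.1,0.0],
    [[0.0,0.0,0.0],-0.19,0.0]
  ]
}}

```text
clock: 0.3
eef_pos: [174.9, -521.0, 204.5]
eef_rot: [-1.573, 0.0, -2.624]
wrist_force: [-0.4, -0.0, -0.2]
finger_gap: 94.0
```

Emit:
{"api": "play_rows", "payload": {
  "series": [
    [[-0.63,0.0,-0.464],0.0,0.0],
    [[-0.63,0.0,-0.464],0.0,0.0],
    [[-0.63,0.0,-0.464],0.0,0.0],
    [[-0.63,0.0,-0.464],0.0,0.0],
    [[-0.63,0.0,-0.464],0.0,0.0],
    [[-0.63,0.0,-0.464],0.0,0.0],
    [[-0.63,0.0,-0.464],0.0,0.0],
    [[-0.63,0.0,-0.464],0.0,0.0],
    [[-0.63,0.0,-0.464],0.0,0.0],
    [[-0.63,0.0,-0.464],0.0,0.0],
    [[-0.63,0.0,-0.464],0.0,0.0],
    [[-0.63,0.0,-0.464],0.0,0.0],
    [[-0.63,0.0,-0.464],0.0,0.0],
    [[-0.63,0.0,-0.464],0.0,0.0],
    [[-0.63,0.06,-0.464],0.0,0.0],
    [[-0.63,0.08,-0.464],0.0,0.0],
    [[-0.63,0.08,-0.464],0.0,0.2],
    [[-0.63,0.08,-0.464],0.0,0.4],
    [[-0.63,0.08,-0.464],0.0,0.5],
    [[-0.63,0.08,-0.464],0.0,0.5]
  ]
}}

```text
clock: 2.3
eef_pos: [493.2, 193.2, 127.4]
eef_rot: [-1.572, 0.003, -2.625]
wrist_force: [0.1, -0.1, 0.5]
finger_gap: 65.4
```

```bash
python3 - <<'E'
from h import *
S=manip.camera("side")[:,:,::-1]; cv2.imwrite("pics/side1.png",S)
c=cv2.resize(S[240:350,250:390],None,fx=5,fy=5,interpolation=cv2.INTER_CUBIC); cv2.imwrite("pics/c2.png",c)
T=cv2.imread("pics/top0.png"); h,s,v=cv2.split(cv2.cvtColor(T,cv2.COLOR_BGR2HSV))
m=(h>20)&(h<35)&(s>90); m[:268]=0;m[305:]=0;m[:,:350]=0;m[:,395:]=0
P=np.array([ray("top",(x,y),98)[:2] for y,x in np.argwhere(m)],np.float32)
(c0,r)=cv2.minEnclosingCircle(P); print("ribs",c0,r,len(P))
a=np.degrees(np.arctan2(*(P-np.array(c0))[:,::-1].T))%360; a.sort(); g=np.diff(np.r_[a,a[0]+360]); i=np.argsort(g)[-2:]; print("gaps from",a[i],"width",g[i],"mid",a[i]+g[i]/2)
print("axis dir",np.degrees(0.5*np.angle(-np.mean(np.exp(2j*np.radians(a))))))
M=((h<8)|(h>172))&(s>100); M[:262]=0;M[310:]=0;M[:,:345]=0;M[:,:400]|=False;M[:,400:]=0
q=np.array([ray("top",(x,y),90)[:2] for y,x in np.argwhere(M)],np.float32); print(cv2.minEnclosingCircle(q))
E
```

```text
ribs (473.05670166015625, -83.60725402832031) 25.735118865966797 145
gaps from [252.70147707  73.07124072] width [36.67992783 36.88071218] mid [271.04144098  91.51159681]
axis dir -88.59782229143389
((487.5050048828125, -69.09483337402344), 56.118690490722656)
```

View pics/c2.png

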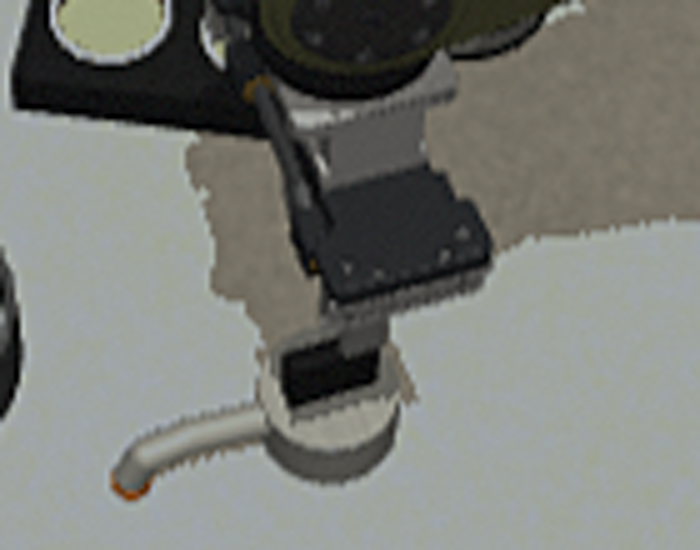

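The side crop shows the gripper above the bar (bar centre at crop (330,372)), with the outlet at lower left (130,490). I'll check the assumed bar position against the side mask.

```bash
python3 - <<'E'
from h import *
a=np.radians(29.5)
for x,y in((492.5,194),(491.8,191.6)):
  for n in("side","top"):
    q=np.array([proj(n,(x+np.cos(a)*u-np.sin(a)*w,y+np.sin(a)*u+np.cos(a)*w,z)) for u in(-23,23) for w in(-7,7) for z in((39,72))],np.float32)
    print(n,x,y,cv2.boundingRect(q),q.min(0),q.max(0), "tip",proj(n,(x+100*np.cos(a),y+100*np.sin(a),2)))
    q=np.array([proj(n,(x+34*np.cos(t),y+34*np.sin(t),z)) for t in np.linspace(0,6.28,60) for z in(0,37)]); print("  cap",q.min(0),q.max(0))
for f,n,r in(("top0","top",(232,255,280,300)),("side0","side",(295,298,340,345))):
  I=cv2.imread(f"pics/{f}.png"); g=cv2.cvtColor(I,cv2.COLOR_BGR2GRAY); x0,y0,x1,y1=r
  for t in (120,):
    s=g[y0:y1,x0:x1]; print(n,"row median",np.median(s,1).astype(int)[::4]); 
E
```

```text
side 492.5 194 (305, 302, 22, 19) [305.46332 302.914  ] [326.0451  320.09424] tip [275.92360284 333.91373982]
  cap [301.30137573 303.12018512] [329.65846451 335.4049939 ]
top 492.5 194 (242, 263, 17, 22) [242.27823 263.6432 ] [258.90463 284.0682 ] tip [235.79346573 238.85015943]
  cap [237.80642416 259.95196325] [268.26516123 288.45337435]
side 491.8 191.6 (305, 302, 22, 18) [305.94766 302.1032 ] [326.51578 319.26965] tip [276.43721281 333.08534224]
  cap [301.78747721 302.33490539] [330.11489511 334.57587095]
top 491.8 191.6 (243, 263, 17, 22) [243.29724 263.9676 ] [259.8996 284.3864] tip [236.74872365 239.15258415]
  cap [238.79621796 260.2663195 ] [269.228103   288.77162376]
top row median [97 94 94 91 90 92 93 97 97 98 98 99]
side row median [156 156 155 152 141 143 145 144  95 155 156 156]
```

Emit:
{"api": "play_rows", "payload": {
  "series": [
    [[-0.0005,0.03,-0.0023],0.0,0.5],
    [[-0.0005,0.055,-0.0023],0.0,0.5],
    [[-0.0005,0.075,-0.0023],0.0,0.5],
    [[-0.0005,0.084,-0.0023],0.0,0.5],
    [[-0.0005,0.084,-0.0023],0.0,0.65],
    [[-0.0005,0.084,-0.0023],0.0,0.8],
    [[-0.0005,0.084,-0.0023],0.0,0.9],
    [[-0.0005,0.084,-0.0023],0.0,1.0],
    [[-0.0005,0.084,-0.0023],0.0,1.0],
    [[-0.0005,0.084,-0.0023],0.0,1.0],
    [[-0.0005,0.084,-0.0023],0.0,1.0]
  ],
  "squeeze": 35
}}

```text
clock: 3.45
eef_pos: [493.0, 195.9, 44.1]
eef_rot: [-1.572, 0.004, -2.625]
wrist_force: [-1.3, -0.6, 6.5]
finger_gap: 14.0
```

Emit:
{"api": "play_rows", "payload": {
  "series": [
    [[0.0,-0.05,0.0],0.0,1.0],
    [[0.0,-0.1,0.0],0.0,1.0],
    [[0.0,-0.14,0.0],0.0,1.0],
    [[0.02,-0.14,0.03],-0.13,1.0],
    [[0.04,-0.14,0.06],-0.26,1.0],
    [[0.06,-0.14,0.09],-0.39,1.0],
    [[0.08,-0.14,0.12],-0.52,1.0],
    [[0.1,-0.14,0.15],-0.65,1.0],
    [[0.12,-0.14,0.18],-0.78,1.0],
    [[0.14,-0.14,0.21],-0.91,1.0],
    [[0.156,-0.14,0.233],-1.04,1.0],
    [[0.156,-0.14,0.233],-1.08,1.0],
    [[0.156,-0.14,0.233],-1.08,1.0],
    [[0.156,-0.14,0.233],-1.08,1.0]
  ]
}}

```text
clock: 4.85
eef_pos: [471.9, -83.9, 183.1]
eef_rot: [-1.568, 0.003, -1.546]
wrist_force: [0.1, -0.1, -0.9]
finger_gap: 14.2
```

```bash
python3 - <<'E'
from h import *
st=manip.read_state(); print(st["eef_pos"],st["eef_rot"],st["wrist_force"],st["finger_gap"],st["joints"])
T=manip.camera("top")[:,:,::-1]; S=manip.camera("side")[:,:,::-1]
cv2.imwrite("pics/top2.png",T); cv2.imwrite("pics/side2.png",S)
u,v=proj("top",(473,0,150)).astype(int); a=cv2.resize(T[v-50:v+50,u-30:u+50],None,fx=5,fy=5,interpolation=cv2.INTER_CUBIC)
u,v=proj("side",(473,-40,140)).astype(int); b=cv2.resize(S[v-50:v+50,u-40:u+40],None,fx=5,fy=5,interpolation=cv2.INTER_CUBIC)
cv2.imwrite("pics/c3.png",cv2.convertScaleAbs(np.hstack([a,b]),alpha=1.3)); print(proj("top",(473,0,150)).astype(int),u,v)
for n,I in(("top",T),("side",S)):
  h,s,vv=cv2.split(cv2.cvtColor(I,cv2.COLOR_BGR2HSV)); m=(h>3)&(h<18)&(s>110); p=proj(n,(473,16,132)).astype(int)
  try: _,c,q=blob(m,(p[0]-20,p[1]-20,p[0]+20,p[1]+20)); print(n,p,c,q)
  except Exception as e: print(n,p,e)
E
```

```text
[471.91638126 -83.90557943 183.11343521] [-1.56809134  0.00283261 -1.54646306] [ 0.104817   -0.05119357 -0.8892132 ] 14.234292402717518 [-0.25435546  0.16180814  1.74487303  0.00367502  1.2330922  -0.27989936]
[332 284] 341 215
top [325 283] attempt to get argmax of an empty sequence
side [337 235] [339.5        234.44444444] [336 232   8   5  18]
```

View pics/c3.png

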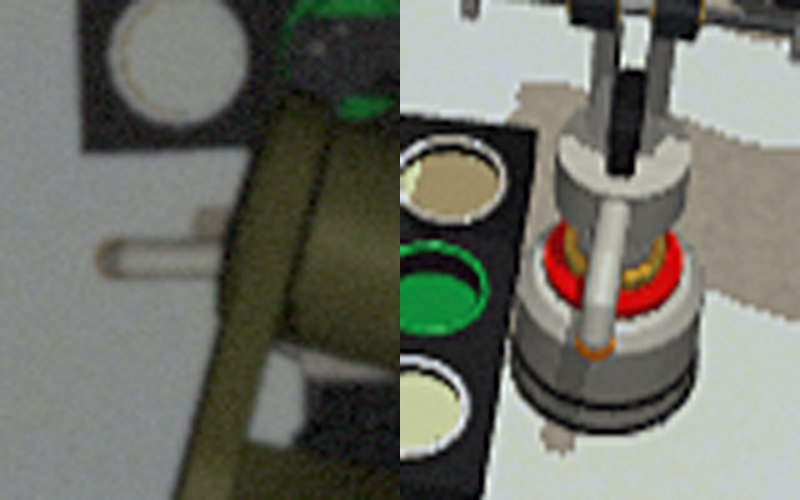

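The left (top) crop shows the tube pointing to +y, with its end at about crop (105,258). In the right (side) crop the cap sits over the neck and its outlet is at (597,347).

```bash
python3 - <<'E'
from h import *
print(ray("top",(323,285.6),141),ray("side",(339.5,234.0),141))
S=cv2.imread("pics/side2.png")
# reference: same kinds of pixel on the counter, tip z=2
print("side tip0",ray("side",(276,337),2),"top tip0",ray("top",(235,238),2))
print(proj("side",(473,-84,114)),proj("top",(473,16,141)))
I=S.copy(); h,s,v=cv2.split(cv2.cvtColor(I,cv2.COLOR_BGR2HSV))
m=((h<6)|(h>174))&(s>180); _,c,q=blob(m,(320,200,385,250)); print("side red bbox",q)
q=np.array([proj("side",(473+37*np.cos(t),-83.6+37*np.sin(t),z)) for t in np.linspace(0,6.28,90) for z in (80,90)]); print(q.min(0),q.max(0))
q=np.array([proj("side",(473+50*np.cos(t),-83.6+50*np.sin(t),0)) for t in np.linspace(0,6.28,90)]); print("base",q.min(0),q.max(0))
q=np.array([proj("side",(472+34*np.cos(t),-84+34*np.sin(t),z)) for t in np.linspace(0,6.28,90) for z in (139,176)]); print("cap",q.min(0),q.max(0))
g=S[v.shape[0]*0:,:]; 
E
```

```text
[469.16442559  21.26121489 141.        ] [468.23669032  18.85259674 141.        ]
side tip0 [577.45064909 251.19164528   2.        ] top tip0 [581.6061742  245.29484916   2.        ]
[343.30819626 209.82888548] [325.46355215 283.88377087]
side red bbox [344 212  13  16  82]
[328.53937448 205.42466972] [356.71468623 229.21245389]
base [322.67425603 223.08717586] [358.648523   251.43015229]
cap [331.06964113 183.79984886] [358.84610158 213.53460352]
```

Emit:
{"api": "play_rows", "payload": {
  "series": [
    [[0.0,0.012,0.0007],0.0,1.0],
    [[0.0,0.02,0.0007],0.0,1.0],
    [[0.0,0.026,0.0007],0.0,1.0],
    [[0.0,0.03,0.0007],0.0,1.0],
    [[0.0,0.033,0.0007],0.0,1.0],
    [[0.0,0.033,0.0007],0.0,1.0]
  ]
}}

```text
clock: 5.55
eef_pos: [472.7, -83.5, 149.9]
eef_rot: [-1.568, 0.003, -1.546]
wrist_force: [-0.7, -0.7, -1.4]
finger_gap: 14.1
```

Emit:
{"api": "play_rows", "payload": {
  "series": [
    [[0.0,0.002,0.0],0.0,1.0],
    [[0.0,0.004,0.0],0.0,1.0],
    [[0.0,0.005,0.0],0.0,1.0],
    [[0.0,0.006,0.0],0.0,1.0],
    [[0.0,0.007,0.0],0.0,1.0],
    [[0.0,0.007,0.0],0.0,1.0]
  ]
}}

```text
clock: 6.15
eef_pos: [472.7, -83.5, 142.8]
eef_rot: [-1.569, 0.003, -1.546]
wrist_force: [-0.1, -0.3, -1.4]
finger_gap: 13.8
```

Emit:
{"api": "play_rows", "payload": {
  "series": [
    [[0.0,0.001,0.0],0.0,1.0],
    [[0.0,0.002,0.0],0.0,1.0],
    [[0.0,0.003,0.0],0.0,1.0],
    [[0.0,0.003,0.0],0.0,1.0]
  ]
}}

```text
clock: 6.55
eef_pos: [472.6, -83.5, 139.6]
eef_rot: [-1.569, 0.003, -1.546]
wrist_force: [-1.4, -0.0, -2.4]
finger_gap: 13.7
```

Emit:
{"api": "play_rows", "payload": {
  "series": [
    [[0.0,0.001,0.0],0.0,1.0],
    [[0.0,0.002,0.0],0.0,1.0],
    [[0.0,0.003,0.0],0.0,1.0],
    [[0.0,0.004,0.0],0.0,1.0],
    [[0.0,0.005,0.0],0.0,1.0],
    [[0.0,0.005,0.0],0.0,1.0]
  ]
}}

```text
clock: 7.15
eef_pos: [472.6, -83.4, 134.5]
eef_rot: [-1.569, 0.003, -1.545]
wrist_force: [-0.2, 1.0, -1.9]
finger_gap: 13.3
```

Emit:
{"api": "play_rows", "payload": {
  "series": [
    [[0.0,0.001,0.0],0.0,1.0],
    [[0.0,0.0016,0.0],0.0,1.0],
    [[0.0,0.002,0.0],0.0,1.0],
    [[0.0,0.002,0.0],0.0,1.0]
  ]
}}

```text
clock: 7.55
eef_pos: [472.7, -83.5, 132.6]
eef_rot: [-1.569, 0.003, -1.546]
wrist_force: [0.7, 0.2, 0.8]
finger_gap: 13.7
```

Emit:
{"api": "play_rows", "payload": {
  "series": [
    [[0.0,0.0003,0.0],0.05,1.0],
    [[0.0,0.0003,0.0],0.1,1.0],
    [[0.0,0.0003,0.0],0.15,1.0],
    [[0.0,0.0003,0.0],0.2,1.0],
    [[0.0,0.0003,0.0],0.25,1.0],
    [[0.0,0.0003,0.0],0.28,1.0],
    [[0.0,0.0003,0.0],0.28,1.0]
  ]
}}

```text
clock: 8.25
eef_pos: [472.7, -83.5, 132.4]
eef_rot: [-1.569, 0.003, -1.826]
wrist_force: [-0.1, -0.8, 0.7]
finger_gap: 14.1
```

```bash
python3 -c "
from cell import manip
s=manip.read_state();print(s['moment'],s['wrist_force'],s['joints'])"
```

```text
[-0.06935515  0.0117222   0.01103552] [-0.06339119 -0.82355346  0.67530326] [-2.53051459e-01  2.21845112e-01  1.80031849e+00  3.84930818e-03
  1.11802091e+00  2.98291249e-04]
```

Emit:
{"api": "play_rows", "payload": {
  "series": [
    [[0.0,0.0002,0.0],0.05,1.0],
    [[0.0,0.0004,0.0],0.1,1.0],
    [[0.0,0.0006,0.0],0.15,1.0],
    [[0.0,0.0008,0.0],0.2,1.0],
    [[0.0,0.001,0.0],0.25,1.0],
    [[0.0,0.0011,0.0],0.3,1.0],
    [[0.0,0.0011,0.0],0.3,1.0]
  ]
}}

```text
clock: 8.95
eef_pos: [472.9, -83.4, 131.5]
eef_rot: [-1.57, 0.004, -2.126]
wrist_force: [0.4, 1.1, 3.4]
finger_gap: 13.4
```

```bash
python3 -c "
from cell import manip
s=manip.read_state();print(s['moment'],s['wrist_force'])"
```

```text
[ 0.15753046 -0.07896413 -0.06149786] [0.43172075 1.11823701 3.39678458]
```

Emit:
{"api": "play_rows", "payload": {
  "series": [
    [[0.0,0.0002,0.0],0.05,1.0],
    [[0.0,0.0004,0.0],0.1,1.0],
    [[0.0,0.0006,0.0],0.15,1.0],
    [[0.0,0.0007,0.0],0.2,1.0],
    [[0.0,0.0008,0.0],0.25,1.0],
    [[0.0,0.0008,0.0],0.3,1.0],
    [[0.0,0.0008,0.0],0.35,1.0],
    [[0.0,0.0009,0.0],0.4,1.0],
    [[0.0,0.0009,0.0],0.4,1.0]
  ]
}}

```text
clock: 9.85
eef_pos: [473.2, -83.4, 130.9]
eef_rot: [-1.571, 0.005, -2.524]
wrist_force: [0.9, 0.1, 3.6]
finger_gap: 13.9
```

```bash
python3 -c "
from cell import manip
s=manip.read_state();print(s['moment'],s['wrist_force'])"
```

```text
[ 0.28907271 -0.12887881 -0.04320579] [0.94350233 0.122259   3.62563556]
```

Emit:
{"api": "play_rows", "payload": {
  "series": [
    [[0.0,0.0001,0.0],0.05,1.0],
    [[0.0,0.0001,0.0],0.1,1.0],
    [[0.0,0.0002,0.0],0.15,1.0],
    [[0.0,0.0002,0.0],0.2,1.0],
    [[0.0,0.0003,0.0],0.25,1.0],
    [[0.0,0.0003,0.0],0.3,1.0],
    [[0.0,0.0003,0.0],0.35,1.0],
    [[0.0,0.0004,0.0],0.4,1.0],
    [[0.0,0.0004,0.0],0.45,1.0],
    [[0.0,0.0005,0.0],0.5,1.0],
    [[0.0,0.0005,0.0],0.55,1.0],
    [[0.0,0.0005,0.0],0.6,1.0],
    [[0.0,0.0005,0.0],0.65,1.0],
    [[0.0,0.0005,0.0],0.65,1.0]
  ]
}}

```text
clock: 11.25
eef_pos: [473.6, -83.5, 130.8]
eef_rot: [-1.574, 0.005, 3.111]
wrist_force: [1.4, 0.2, 5.2]
finger_gap: 13.8
```

```bash
python3 - <<'E'
from h import *
s=manip.read_state();print(s['moment'],s['wrist_force'],s["eef_pos"],s["eef_rot"])
S=manip.camera("side")[:,:,::-1]; cv2.imwrite("pics/side3.png",S)
b=cv2.resize(S[160:260,260:380],None,fx=6,fy=6,interpolation=cv2.INTER_CUBIC)
cv2.imwrite("pics/c4.png",b)
h,ss,v=cv2.split(cv2.cvtColor(S,cv2.COLOR_BGR2HSV)); m=(h>3)&(h<20)&(ss>110)
try:
  _,c,q=blob(m,(280,180,335,240)); print(c,q,ray("side",c,89))
except Exception as e: print(e)
print(proj("side",(573,-90,89)),proj("side",(573,-90,28)))
E
```

```text
[ 0.02254724 -0.22630856 -0.02868396] [1.35356529 0.23480294 5.1852189 ] [473.58545955 -83.47132195 130.7871869 ] [-1.57365567  0.00470703  3.11061671]
[305.35 210.55] [302 207   8   6  20] [573.41528046 -82.8158711   89.        ]
[306.0346409  208.58276024] [305.88682753 223.16034008]
```

View pics/c4.png

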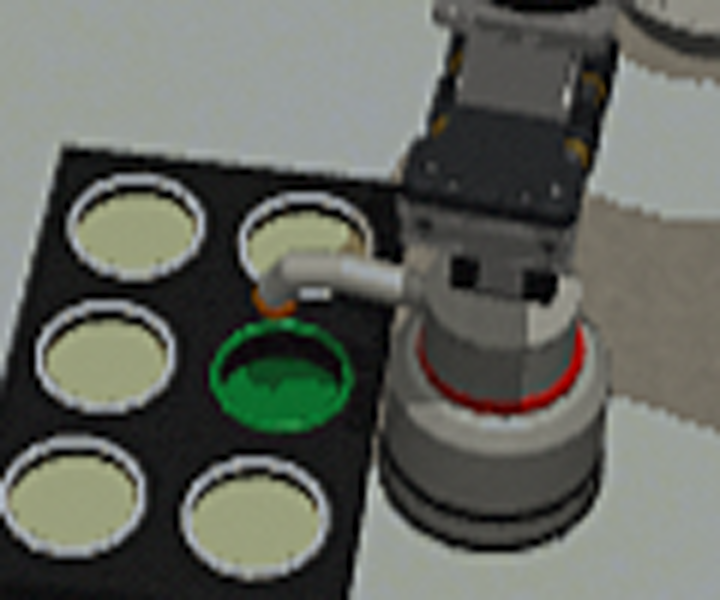

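The side crop shows the outlet (crop (272,303)) above the green cup and the gasket evenly covered by the cap. Next is the last few degrees, then the release.

Emit:
{"api": "play_rows", "payload": {
  "series": [
    [[0.0,0.0,0.0],0.02,1.0],
    [[0.0,0.0,0.0],0.04,1.0],
    [[0.0,0.0,0.0],0.04,1.0],
    [[0.0,0.0,0.0],0.04,1.0]
  ]
}}

```text
clock: 11.7
eef_pos: [473.7, -83.5, 130.9]
eef_rot: [-1.574, 0.005, 3.073]
wrist_force: [1.9, -0.2, 4.0]
finger_gap: 14.0
```

Emit:
{"api": "play_rows", "payload": {
  "series": [
    [[0.0,0.0,0.0],0.0,0.8],
    [[0.0,0.0,0.0],0.0,0.6],
    [[0.0,0.0,0.0],0.0,0.5],
    [[0.0,0.0,0.0],0.0,0.5],
    [[0.0,-0.01,0.0],0.0,0.5],
    [[0.0,-0.04,0.0],0.0,0.5],
    [[0.0,-0.08,0.0],0.0,0.5],
    [[0.0,-0.12,0.0],0.0,0.5],
    [[0.0,-0.12,0.04],0.0,0.5],
    [[0.0,-0.12,0.08],0.0,0.5],
    [[0.0,-0.12,0.12],0.0,0.5],
    [[0.0,-0.12,0.16],0.0,0.5],
    [[0.0,-0.12,0.2],0.0,0.5],
    [[0.0,-0.12,0.24],0.0,0.5],
    [[0.0,-0.12,0.28],0.0,0.5],
    [[0.0,-0.12,0.32],0.0,0.5],
    [[0.0,-0.12,0.34],0.0,0.5],
    [[0.0,-0.12,0.34],0.0,0.5]
  ]
}}

```text
clock: 13.5
eef_pos: [448.8, -425.0, 249.7]
eef_rot: [-1.574, 0.004, 3.07]
wrist_force: [0.4, 0.5, 0.1]
finger_gap: 47.0
```

```bash
python3 - <<'E'
from h import *
s=manip.read_state();print(s['wrist_force'],s["eef_pos"],s["eef_rot"],s["clock"])
T=manip.camera("top")[:,:,::-1]; S=manip.camera("side")[:,:,::-1]; cv2.imwrite("pics/top4.png",T); cv2.imwrite("pics/side4.png",S)
a=cv2.resize(T[215:315,321:401],None,fx=5,fy=5,interpolation=cv2.INTER_CUBIC); b=cv2.resize(S[160:260,290:370],None,fx=5,fy=5,interpolation=cv2.INTER_CUBIC)
cv2.imwrite("pics/c5.png",np.hstack([cv2.convertScaleAbs(a,alpha=1.5),b]))
h,ss,v=cv2.split(cv2.cvtColor(S,cv2.COLOR_BGR2HSV)); m=(h>3)&(h<20)&(ss>110)
_,c,q=blob(m,(280,180,335,240)); print("tip side",c,ray("side",c,89))
h,ss,v=cv2.split(cv2.cvtColor(T,cv2.COLOR_BGR2HSV)); _,c,q=blob(v<45,(358,268,385,305)); p=np.argwhere(_)[:,::-1].astype(np.float32); print("bar top",c,q,ray("top",c,159),cv2.minAreaRect(p))
for y in(-92,-90.5,-88): print(proj("top",(573,y,100)))
E
```

```text
[0.38110228 0.52612239 0.10673751] [ 448.78598997 -425.04488963  249.68398567] [-1.57405892  0.00435758  3.07003895] 13.5
tip side [305.66666667 209.71428571] [573.17182419 -85.87626881  89.        ]
bar top [371.12686567 283.85074627] [368 274   8  21 134] [475.23719468 -81.73540871 159.        ] ((371.5, 284.0), (20.0, 7.0), 90.0)
[374.43306669 240.83305014]
[373.77109029 240.81867038]
[372.6678548  240.79470538]
```

View pics/c5.png

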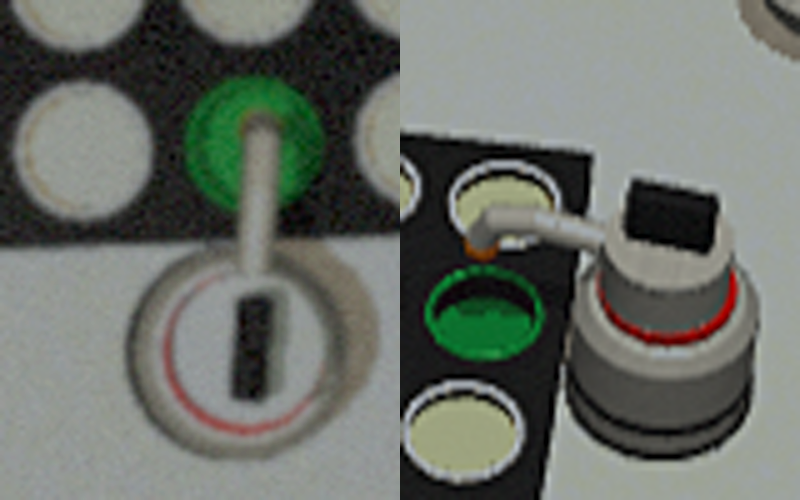

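The outlet is centred over the green cup: the top view puts it at column ≈373.4, against 373.7 predicted for the cup centre. The cap sits level on the gasket and the gripper is clear, so I'm handing in.

```bash
python3 -c "
from cell import manip
print(manip.sign_off())"
```

```text
the job is handed in; nothing more can be done
None
```

The spout is screwed onto the dispenser with its outlet over the green-liner cup. I let go, moved the arm clear and handed in at about 13.6 s.

- **Entry:** I gripped the bar at 35 N and lined the spout up with the +y gap, which the top picture showed at about 91.5° in the world frame. Lowering slowly, the lugs went through at the first try, so no search by turning was needed.
- **Screwing on:** I turned it clockwise about 95° to the cup's direction. The end-of-call readings never showed more than about 5 N on the wrist and 0.3 N m of moment. The tool came down about 1.8 mm from first resting on the gasket, which puts the squeeze at an estimated 3 mm.
- **Last checks:** The top view puts the outlet within about 1 mm of the cup's centre sideways. The side view alone reads it about 4 mm off in y, in the same direction as the roughly 3 mm bias it showed earlier on the same outlet. The cap looks level on the gasket. Nothing else was touched.
- **Not checked:** The squeeze is worked out from the tool height while I was still holding the spout. The pictures cannot show a millimetre of gasket, so I did not confirm it after letting go.

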